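Post the slide box through the deposit-cage flap

ROBOT

A 6-joint arm with a two-finger parallel gripper is mounted at the origin on the work surface. World frame = base frame: x ahead of the robot, y to its left, z up, the work surface at z = 0. Lengths are in m, angles in degrees, forces in N, time in s.
With the tool pointing down it reaches from about 0.35 to 0.85 m from the base axis. Payload 8.1 kg.
Tool frame: the origin (TCP) lies midway between the tips of the shut fingers; the grasp point (between the pads) lies 19 mm behind it; z points along the fingers, y is the line along which they close (so a half turn about z gives the same grasp; the last joint's range is limited). The gripper opens to 85 mm and grips with 20 to 120 N. Pads are 22 mm wide; open, the fingers measure 114 mm over their backs; the gripper's body (76 mm by 85 mm) begins 54 mm behind the grasp point. The pads swing forward as they close: fully open they stand 13 mm farther back than shut.
Start: joints at [-71.356, 7.471, 85.268, -0, 87.261, -4.893], TCP at [0.24, -0.55, 0.231] pointing down, gripper open.
Joint ranges: [-169.43, 169.43], [-51.17, 129.36], [1.28, 143.12], [-76.62, 256.62], [0, 156.53], [-152.29, 152.29]. Speed limits (degrees/s): [136.94, 136.94, 159.86, 180, 180, 180].

INTERFACE

Orientations are given as [roll, pitch, yaw] about the fixed x, y, z axes, in that order (R = Rz(yaw) Ry(pitch) Rx(roll)).
In Python, from cell import robot gives the robot as it stands. The module is installed in compiled form; this text tells all that it offers.
- The arm moves only by the shell command python3 -m pendant 'ROWS' [OPENING] [FORCE]. ROWS is JSON, a list of rows, each a list of 6 numbers: the shift along the tool's x, y, z in cm, then the turn, a rotation vector about the tool's x, y, z in rad. In form: [[x, y, z, rx, ry, rz], ...]. A call has 1 to 20 rows; each row shifts and turns the commanded pose from where the row before left it, along the tool's axes as they then stand; what a row does not reach is not made up. A row lasts 1/12 s, in which the tool goes at most 41.7 mm and 7.16 degrees, less where a joint would pass 70% of its speed; a pose out of reach is approached as far as the arm can. A call with a gripper value outside its range is refused whole. OPENING is the opening, from 0 (shut) to 1 (fully open), set as the call begins (- or left out, the last holds). The fingers move at their own pace and stop on an object; FORCE is the grip in N (left out, the last holds). Time passes only in rows, so rows that do not move let the fingers close. It gives the time, the measured TCP pose, the force, the opening and the grip force at its end, in the units of the state.
- robot.get_state(): the state, without advancing time (a new reading comes with each control period).
- robot.capture(name): name is "side" or "top" or "wrist"; returns the picture (400x640x3 uint8, red, green, blue); there is no depth.
- robot.camera_model(name): a dict with "mtx" (3x3 intrinsics, pixels), "T" (4x4, takes a point from camera to world coordinates). Camera axes: x right, y down, z forward; pixel columns grow to the right and rows downward; lengths in m; the calibration is good to about 2 mm. A picture is of the moment at which its call begins: read the wrist's pose just before it. camera_model takes no time and is no camera call; for the wrist camera it gives the pose at the moment of the call.
- robot.close_job(): hands the job in; it is judged then, once.
The state is a dict: "time": time; "joints": joint angles; "joint_velocities": joint speeds; "effort": joint torques, N m; "position": TCP position; "eef_rot": TCP orientation; "force": force on the tool from outside, world axes, zero at the start; "torque": the same for the moment, N m; "grip_width": finger opening in m; "finger_force": force on a finger pad.
Only numpy, scipy, OpenCV 4.12 (cv2) and the standard library are available. Lean on these libraries where they do the work, as an engineer would, in place of code of your own. Each camera call takes 0.05 s, during which the arm holds its last target. There are 200 camera calls.

TASK

The slides in the blue slide box have been read: post the box in the black lock-up cage. Slide it steadily along the cage's loading shelf with the fingers, push it on through the hanging flap until it goes down the chute inside, then draw the fingers back out so that the flap hangs shut behind it. The box is only pushed, never lifted or thrown, it must lie lid up in the cage, and everything else on the bench stays where it is.

Things in the scene. Friction and masses are not known exactly. Their poses are not given: they have to be found in the camera images.
- cage: Black barred steel lock-up cage, screwed to the bench: 256 mm wide, 243 mm high, 270 mm deep, its loading shelf 200 mm long in front. Origin: on the bench top, straight below the middle of the shut flap. Its +x runs from the shelf through the flap into the cage (the way to push), y across, z up. Side walls and a barred roof close it.
- shelf_front (a point): Middle of the open front edge of the steel loading shelf, on its top, 100 mm above the bench. The flat shelf runs from here 200 mm to the flap and 55 mm on inside. It is 220 mm wide between side lips that stand 10 mm above it. Axes as the cage's.
- mouth (a point): Middle of the mouth at shelf level: on the shelf's top, straight below the shut flap. The mouth is 220 mm wide between 18 mm corner posts and 121 mm high up to the hinge rod; above and behind that stands the cage. A tool pointing straight down cannot follow the box into it: there lean it some 45 degrees, fingertips leading. Axes as the cage's.
- chute_edge (a point): Middle of the inner end of the shelf, 55 mm past the flap (cage x), at shelf height. From here a smooth white chute slopes down at 23 degrees, 207 mm on (90 mm down), to a padded stop at the back of the cage. A box whose middle is pushed past this edge tips onto the chute and slides off; its rear end is then some 6 mm past the shut flap, so the fingertips follow it in under the flap.
- flap (a joint): Angle of the flap in rad: 0 hanging shut, grows as its lower edge swings inward (cage +x), stop at 1.4. It hangs from the hinge rod along the cage's y, 125 mm above the shelf, and falls shut by its own weight (0.09 kg, no spring, no latch); it does not swing outward. About 0.5 N at the height of the box opens it.
- flap_edge (a point): Middle of the lower edge of the flap. The flap is an aluminium sheet 212 mm wide and 120 mm high from the hinge axis down, 3 mm thick, with a red strip across its outer face and a black rubber strip along its lower edge, which hangs 5 mm above the shelf when shut.
- blue_box: Closed dark-blue plastic box for microscope slides, white label on its lid, 98 mm long (its x), 84 mm wide, 35 mm high, 0.19 to 0.34 kg, sliding easily (friction about 0.17). Origin: centre of its underside; z up through the lid. It starts on the shelf before the flap, its length along the cage's x give or take 17 degrees, up to 45 mm off the middle.
- orange_box: The same kind of slide box in orange, 98 x 84 x 35 mm, not read yet, standing on the bench beside the cage; to be left alone. Origin: centre of its underside.
- oil_bottle: Small amber immersion-oil bottle, 32 mm across, 74 mm high, on the bench; leave alone. Origin: centre of its underside.
- stain_bottle: Purple stain bottle with white cap, 44 mm across, 108 mm high, on the bench; leave alone. Origin: centre of its underside.
- water_bottle: Pale-blue drinking-water bottle, 64 mm across, 194 mm high, on the bench; leave alone. Origin: centre of its underside.
- tube_rack: Black tube rack with capped tubes, 75 x 140 mm, 98 mm high, on the bench; leave alone. Origin: centre of its underside.
- pen: White pen with blue cap lying on the bench, 143 mm long, 10 mm thick; leave alone. Origin: under the middle of its length.
Mind the look-alikes: they are no part of the job. There is more than one size of the blue_box; the job needs the largest.

How it is judged:
By the outcome, as a careful person would: the job done as asked, in the order asked, and still so for the second after the job is handed in, with the robot touching nothing.
It also fails if it takes over 58 s, if anything falls off the work surface, if the arm or the gripper's body presses on something with over 40 N, if the wrist force passes 120 N, or if a joint passes its speed limit or range.

## Working session

There is one attempt and no reset: what is moved stays moved. The work goes in short steps, Python scripts to look and compute and a shell command to move; the robot and the scene stay as the last step left them, time stands still between calls to the robot, and variables do not carry over. Pictures are saved under pics/ and viewed, at most 10 in all, crops included, and the job is handed in when it is done.

```bash
mkdir -p pics
python3 - <<'E'
from cell import robot
import cv2,numpy as np
for n in("side","top"):
    cv2.imwrite(f"pics/{n}0.png",robot.capture(n)[:,:,::-1])
    m=robot.camera_model(n);print(n,np.round(m["mtx"],1).tolist(),np.round(m["T"],4).tolist())
s=robot.get_state();print(s["time"],s["position"],s["eef_rot"],s["grip_width"])
E
```

```text
side [[485.8, 0.0, 318.6], [0.0, 485.8, 205.4], [0.0, 0.0, 1.0]] [[0.934, -0.2101, 0.289, 0.1071], [-0.3573, -0.5505, 0.7545, -0.9996], [0.0006, -0.808, -0.5892, 0.9418], [0.0, 0.0, 0.0, 1.0]]
top [[408.2, 0.0, 321.6], [0.0, 408.2, 195.6], [0.0, 0.0, 1.0]] [[-0.0149, -0.99, 0.1406, 0.3283], [-0.9998, 0.0171, 0.0143, 0.0251], [-0.0166, -0.1403, -0.99, 1.2811], [0.0, 0.0, 0.0, 1.0]]
0.1 [ 0.23946255 -0.54958597  0.23030796] [-1.79901014e+02 -1.03536173e-02  2.35352118e+01] 0.08551506864648872
```

View pics/side0.png

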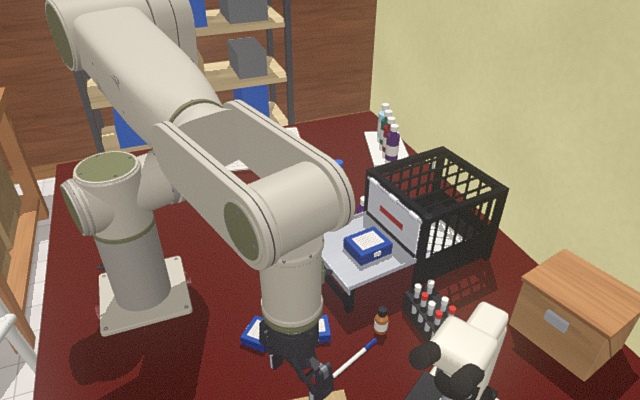

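View pics/top0.png

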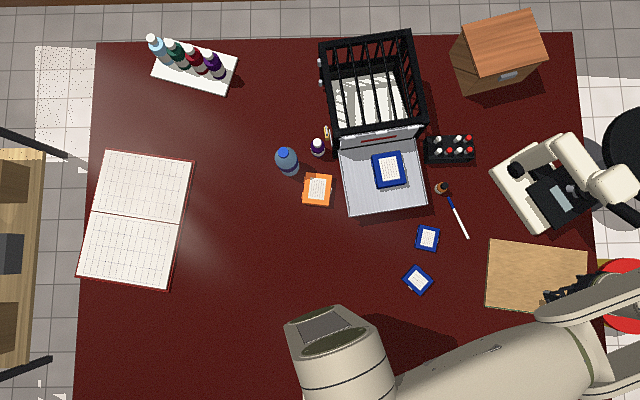

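The top view shows the cage at about (375,90), its shelf front edge from (348,218) to (428,206), and the blue box on the shelf at about (390,170). The smaller blue boxes on the bench are at (428,238) and (418,280). I'll enlarge this area to read the corners.

Run:
```python
import cv2
a=cv2.imread("pics/top0.png")[120:225,325:445]
cv2.imwrite("pics/c1.png",cv2.resize(a,None,fx=5.5,fy=5.5,interpolation=cv2.INTER_CUBIC))
```

```text
(no output)
```

View pics/c1.png

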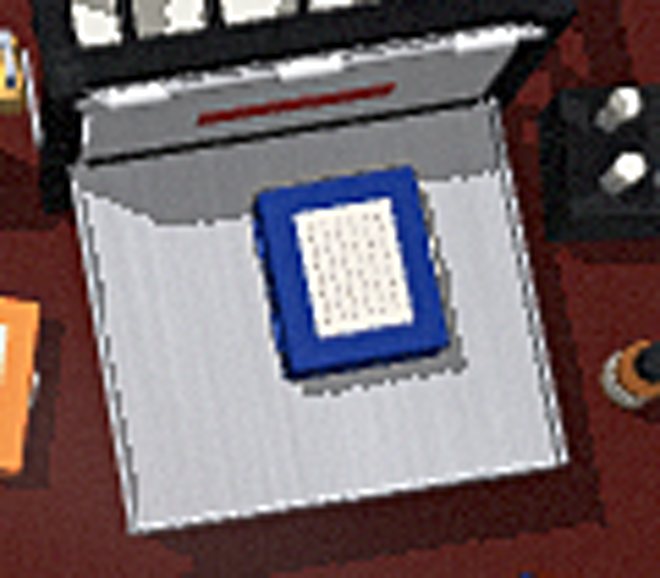

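```bash
cat > h.py <<'E'
import numpy as np
from cell import robot
def px2w(cam,u,v,z):
    m=robot.camera_model(cam);T=m["T"];d=T[:3,:3]@np.linalg.inv(m["mtx"])@[u,v,1]
    return T[:3,3]+d*(z-T[2,3])/d[2]
E
python3 - <<'E'
from h import *
def w(p,z): return px2w("top",325+p[0]/5.5-.4,120+p[1]/5.5-.4,z)
fl,fr=w((130,532),.105),w((567,463),.105)
bl,br=w((83,163),.105),w((499,100),.105)
for n,p in zip(("fl","fr","bl","br"),(fl,fr,bl,br)):print(n,p.round(4))
f=(fl+fr)/2;b=(bl+br)/2
print("front",f,"mouth",b,np.linalg.norm(f-b),np.linalg.norm(fl-fr))
ang=lambda d:np.degrees(np.arctan2(d[1],d[0]))
print("yaw",ang(b-f),ang(fl-fr)-90,ang(bl-br)-90)
c=[w(p,.135) for p in((257,193),(413,168),(447,349),(290,376))]
for p in c:print(p.round(4))
print("box",np.mean(c,0),ang(c[0]-c[3]),ang(c[1]-c[2]),ang(c[0]-c[1])-90,[np.linalg.norm(c[i]-c[i-1]).round(4) for i in range(4)])
yaw=np.radians(ang(b-f));
for p in c+[np.mean(c,0)]:
    d=(p-b)[:2];print("cage xy",np.cos(yaw)*d[0]+np.sin(yaw)*d[1],-np.sin(yaw)*d[0]+np.cos(yaw)*d[1])
E
```

```text
fl [ 0.4334 -0.034   0.105 ]
fr [ 0.466  -0.2643  0.105 ]
bl [ 0.6327 -0.0136  0.105 ]
br [ 0.6631 -0.2379  0.105 ]
front [ 0.4497198  -0.14913304  0.105     ] mouth [ 0.6479055  -0.12574517  0.105     ] 0.19956092557239716 0.2325304178407608
yaw 6.730339606987928 8.052529951056755 7.73570609022299
[ 0.6071 -0.103   0.135 ]
[ 0.6189 -0.1847  0.135 ]
[ 0.5228 -0.1982  0.135 ]
[ 0.5101 -0.1169  0.135 ]
box [ 0.56470602 -0.15072691  0.135     ] 8.149423125443201 7.987956247039803 8.232290612391893 [np.float64(0.098), np.float64(0.0826), np.float64(0.0971), np.float64(0.0823)]
cage xy -0.037877770841065014 0.02735771877919993
cage xy -0.03571319746715775 -0.0551965783114641
cage xy -0.13278079537721962 -0.05732751073814981
cage xy -0.1358438617143509 0.02493082974440816
cage xy -0.08555390634994825 -0.015058885131501458
```

The cage yaw is about 7.7° and the box is almost aligned with it. The box centre is at about (0.565, −0.151), 14 mm off the middle. I'll move in behind it and then lean the tool.

```bash
python3 -m pendant '[[2.34,-1.62,0,0,0,0],[2.34,-1.62,0,0,0,0],[2.34,-1.62,0,0,0,0],[2.34,-1.62,0,0,0,0],[2.34,-1.62,0,0,0,0],[2.34,-1.62,0,0,0,0],[2.34,-1.62,0,0,0,0],[2.34,-1.62,0,0,0,0],[2.34,-1.62,0,0,0,0],[2.34,-1.62,0,0,0,0],[2.34,-1.62,0,0,0,0],[2.34,-1.62,0,0,0,0],[2.34,-1.62,0,0,0,0],[2.34,-1.62,0,0,0,0],[2.34,-1.62,0,0,0,0],[2.34,-1.62,0,0,0,0],[0,0,0,0,0,0]]' 0.5
python3 -m pendant '[[0,0,0,0,0,0.069],[0,0,0,0,0,0.069],[0,0,0,0,0,0.069],[0,0,0,0,0,0.069],[0,0,0,0,0.0785,0],[0,0,0,0,0.0785,0],[0,0,0,0,0.0785,0],[0,0,0,0,0.0785,0],[0,0,0,0,0.0785,0],[0,0,0,0,0.0785,0],[0,0,0,0,0.0785,0],[0,0,0,0,0.0785,0],[0,0,0,0,0.0785,0],[0,0,0,0,0.0785,0],[0,0,0,0,0,0],[0,0,0,0,0,0]]'
python3 - <<'E'
from h import *
from scipy.spatial.transform import Rotation as R
s=robot.get_state();r=R.from_euler("xyz",s["eef_rot"],degrees=True);print(r.as_matrix().round(3),s["joints"])
d=np.array([.4785,-.1624,.117])-s["position"];print("tool shift cm",r.inv().apply(d)*100,d)
import cv2;cv2.imwrite("pics/s1.png",robot.capture("side")[:,:,::-1])
E
```

```text
time: 1.52
position: [0.481, -0.159, 0.2309]
eef_rot: [-179.9, -0.1, 23.7]
force: [0.4, -0.3, -0.0]
grip_width: 0.0428
finger_force: 0.0
time: 2.85
position: [0.4782, -0.1637, 0.23]
eef_rot: [-179.9, -44.8, 7.5]
force: [-0.6, 0.1, 0.3]
grip_width: 0.0423
finger_force: 0.0
[[ 0.703  0.131  0.699]
 [ 0.092 -0.991  0.093]
 [ 0.705 -0.001 -0.709]] [-51.40015231 -43.58678983 137.23681231  41.41999198  65.96556554
  20.57333913]
tool shift cm [-7.92839117 -0.10948845  8.04557571] [ 0.00029675  0.00126761 -0.11295385]
```

View pics/s1.png

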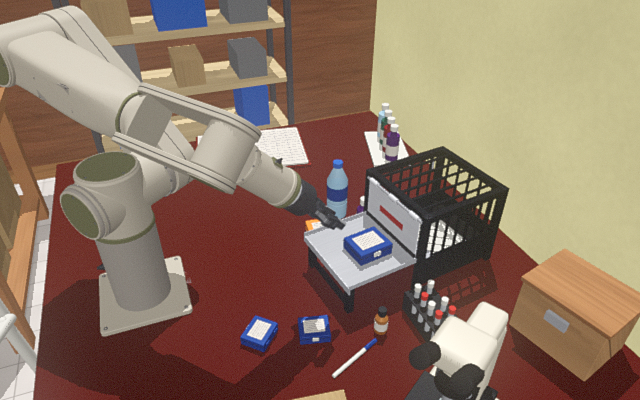

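The side view shows the fingers leaned at about (335,218), above the shelf behind the box at (368,243). Now I'll lower them.

```bash
python3 -m pendant '[[-1,0,1,0,0,0],[-1,0,1,0,0,0],[-1,0,1,0,0,0],[-1,0,1,0,0,0],[-1,0,1,0,0,0],[-1,0,1,0,0,0],[-0.7,0,0.7,0,0,0],[-0.7,-0.1,0.7,0,0,0],[-0.4,0,0.4,0,0,0],[0,0,0.2,0,0,0],[0,0,0,0,0,0],[0,0,0,0,0,0]]'
python3 - <<'E'
from h import *
from scipy.spatial.transform import Rotation as R
import cv2
s=robot.get_state();r=R.from_euler("xyz",s["eef_rot"],degrees=True);print(s["joints"],s["position"],s["force"])
for y in(7.7,):
    a=np.radians(y);print("per cm along cage:",r.inv().apply([np.cos(a),np.sin(a),0]))
a=np.radians(7.7)
for p in([.5647,-.1507],s["position"][:2]):
    d=np.array(p)-[.6479,-.1257];print(np.cos(a)*d[0]+np.sin(a)*d[1],-np.sin(a)*d[0]+np.cos(a)*d[1])
p=robot.capture("side")[170:320,270:450,::-1]; q=robot.capture("top")[120:225,325:445,::-1]
cv2.imwrite("pics/c2.png",np.hstack([cv2.resize(p,(480,400)),cv2.resize(q,(457,400))][:1]+[cv2.resize(q,(320,400))]))
E
```

```text
time: 3.9
position: [0.4831, -0.1637, 0.1203]
eef_rot: [-179.9, -44.9, 7.7]
force: [0.1, -0.6, 0.3]
grip_width: 0.0425
finger_force: 0.0
[-50.84637597 -32.60111851 142.94005506  48.29263156  53.91052465
   7.20257028] [ 0.4830907  -0.16366141  0.12034497] [ 0.13282031 -0.60378206  0.25460486]
per cm along cage: [0.70886753 0.00246577 0.70533733]
-0.08579945685173174 -0.013626929366068996
-0.16840955037773103 -0.015536950392538471
```

View pics/c2.png

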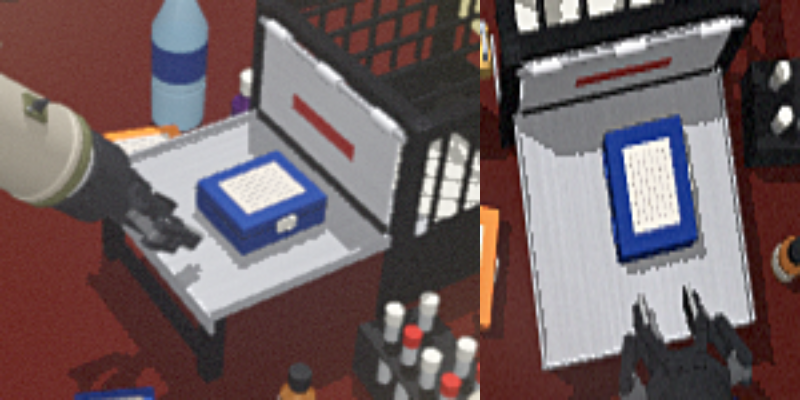

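The fingers stand behind the box and centred on it, at about (660,300) in the right half of the picture. Next comes a gentle approach, 5 mm lower, and then a steady push.

```bash
python3 -m pendant '[[0.22,-0.03,0.34,0,0,0],[0.22,-0.03,0.34,0,0,0],[0.22,-0.03,0.34,0,0,0],[0.22,-0.03,0.34,0,0,0],[0.22,-0.03,0.34,0,0,0],[0.22,0,0.34,0,0,0],[0.2,0,0.2,0,0,0],[0.2,0,0.2,0,0,0],[0.2,0,0.2,0,0,0],[0.2,0,0.2,0,0,0],[0.2,0,0.2,0,0,0],[0.28,0,0.28,0,0,0],[0.28,0,0.28,0,0,0],[0.28,0,0.28,0,0,0],[0.28,0,0.28,0,0,0],[0.28,0,0.28,0,0,0],[0.28,0,0.28,0,0,0],[0.28,0,0.28,0,0,0]]'
python3 - <<'E'
from h import *
import cv2
s=robot.get_state();print(s["joints"],s["position"],s["force"])
a=np.radians(7.7);d=s["position"][:2]-[.6479,-.1257];print(np.cos(a)*d[0]+np.sin(a)*d[1],-np.sin(a)*d[0]+np.cos(a)*d[1])
p=robot.capture("side")[170:320,270:450,::-1]; q=robot.capture("top")[100:225,325:445,::-1]
cv2.imwrite("pics/c3.png",np.hstack([cv2.resize(p,(480,400)),cv2.resize(q,(320,400))]))
E
```

```text
time: 5.5
position: [0.5482, -0.1533, 0.115]
eef_rot: [-179.9, -44.9, 7.7]
force: [-1.0, 0.4, -0.0]
grip_width: 0.0427
finger_force: 0.2
[-41.21284027 -20.7035643  135.71654609  50.03683631  44.106941
  10.22993694] [ 0.54815183 -0.15333663  0.11501161] [-1.0380928   0.44297266 -0.02419212]
-0.10255168544960278 -0.014022562301520356
```

View pics/c3.png

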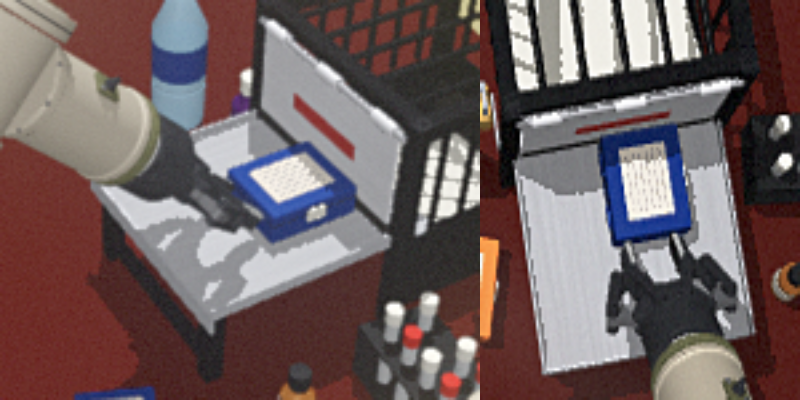

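The box is against the flap at (345,175) and in even contact with both fingers, at a force of about 1 N. I'll keep pushing.

```bash
python3 -m pendant '[[0.28,0,0.28,0,0,0],[0.28,0,0.28,0,0,0],[0.28,0,0.28,0,0,0],[0.28,0,0.28,0,0,0],[0.28,0,0.28,0,0,0],[0.28,0,0.28,0,0,0],[0.28,0,0.28,0,0,0],[0.28,0,0.28,0,0,0],[0.28,0,0.28,0,0,0],[0.28,0,0.28,0,0,0],[0.28,0,0.28,0,0,0],[0.28,0,0.28,0,0,0],[0.28,0,0.28,0,0,0],[0.28,0,0.28,0,0,0],[0.28,0,0.28,0,0,0],[0.28,0,0.28,0,0,0],[0.28,0,0.28,0,0,0],[0.28,0,0.28,0,0,0],[0.28,0,0.28,0,0,0]]'
python3 - <<'E'
from h import *
import cv2
s=robot.get_state();print(s["joints"],s["position"],s["force"])
a=np.radians(7.7);d=s["position"][:2]-[.6479,-.1257];print(np.cos(a)*d[0]+np.sin(a)*d[1],-np.sin(a)*d[0]+np.cos(a)*d[1])
p=robot.capture("side")[140:290,320:500,::-1]; q=robot.capture("top")[60:185,325:445,::-1]
cv2.imwrite("pics/c4.png",np.hstack([cv2.resize(p,(480,400)),cv2.resize(q,(320,400))]))
E
```

```text
time: 7.18
position: [0.6227, -0.1431, 0.1148]
eef_rot: [-179.9, -44.9, 7.7]
force: [-1.1, 0.4, 0.5]
grip_width: 0.0426
finger_force: 0.4
[-33.08831667  -8.94775212 126.34490605  50.30295533  36.98194464
  14.59595543] [ 0.62266648 -0.14308489  0.11482519] [-1.13091176  0.42051468  0.46522789]
-0.027335331639729836 -0.013847187703952981
```

View pics/c4.png

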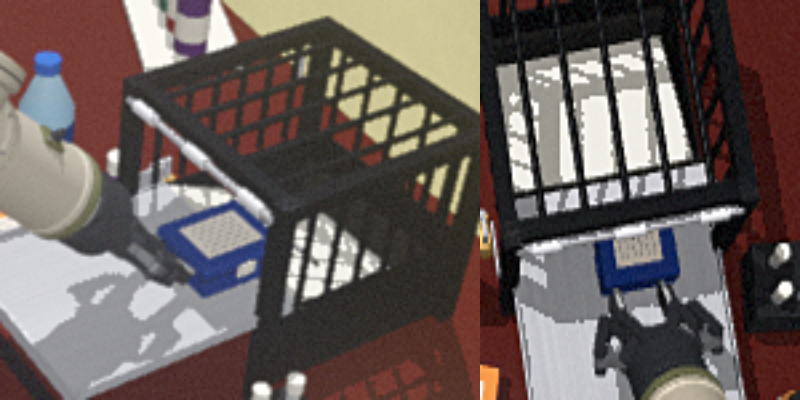

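The flap is open and the box is square in the mouth, with its rear end about 25 mm short of the flap line. I'll push on 44 mm.

```bash
python3 -m pendant '[[0.25,0,0.25,0,0,0],[0.25,0,0.25,0,0,0],[0.25,0,0.25,0,0,0],[0.25,0,0.25,0,0,0],[0.25,0,0.25,0,0,0],[0.25,0,0.25,0,0,0],[0.22,0,0.22,0,0,0],[0.22,0,0.22,0,0,0],[0.22,0,0.22,0,0,0],[0.22,0,0.22,0,0,0],[0.22,0,0.22,0,0,0],[0.22,0,0.22,0,0,0],[0.15,0,0.15,0,0,0],[0.1,0,0.1,0,0,0],[0,0,0,0,0,0],[0,0,0,0,0,0],[0,0,0,0,0,0],[0,0,0,0,0,0]]'
python3 - <<'E'
from h import *
import cv2
s=robot.get_state();print(s["joints"],s["position"],s["force"])
a=np.radians(7.7);d=s["position"][:2]-[.6479,-.1257];print(np.cos(a)*d[0]+np.sin(a)*d[1],-np.sin(a)*d[0]+np.cos(a)*d[1])
p=robot.capture("side")[140:290,340:520,::-1]; q=robot.capture("top")[20:165,315:435,::-1]
cv2.imwrite("pics/c5.png",np.hstack([cv2.resize(p,(480,400)),cv2.resize(q,(320,400))]))
E
```

```text
time: 8.78
position: [0.6651, -0.1373, 0.1147]
eef_rot: [-179.9, -44.9, 7.7]
force: [-1.0, 0.2, 0.4]
grip_width: 0.0428
finger_force: 0.1
[-29.43319941  -2.79303802 120.71040874  49.63460507  34.16778883
  17.50746113] [ 0.66514628 -0.13727365  0.11466225] [-0.97734437  0.23145586  0.40352582]
0.015540059701175675 -0.013780057693373269
```

View pics/c5.png

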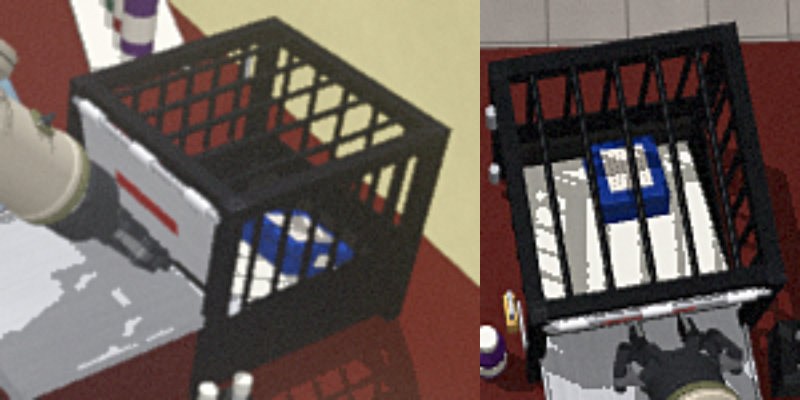

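The box has gone down the chute and lies lid up against the stop, at (630,180). The flap rests on the fingertips, so I'll draw them straight back.

```bash
python3 -m pendant '[[-0.2,0,-0.2,0,0,0],[-0.3,0,-0.3,0,0,0],[-0.3,0,-0.3,0,0,0],[-0.3,0,-0.3,0,0,0],[-0.3,0,-0.3,0,0,0],[-0.3,0,-0.3,0,0,0],[-0.4,0,-0.4,0,0,0],[-0.5,0,-0.5,0,0,0],[-0.7,0,-0.7,0,0,0],[-0.7,0,-0.7,0,0,0],[-0.7,0,-0.7,0,0,0],[-0.7,0,-0.7,0,0,0],[-0.2,0,-1,0,0,0],[0,0,-1.4,0,0,0],[0,0,-1.4,0,0,0],[0,0,-1.4,0,0,0],[0,0,-1,0,0,0],[0,0,0,0,0,0],[0,0,0,0,0,0],[0,0,0,0,0,0]]'
python3 - <<'E'
from h import *
import cv2
s=robot.get_state();print(s["joints"],s["position"],s["force"])
p=robot.capture("side")[140:320,300:520,::-1]; q=robot.capture("top")[20:220,275:485,::-1]
cv2.imwrite("pics/c6.png",np.hstack([cv2.resize(p,(440,400)),cv2.resize(q,(360,400))]))
E
```

```text
time: 10.55
position: [0.5448, -0.1539, 0.1571]
eef_rot: [-179.9, -44.9, 7.7]
force: [0.2, -0.6, -0.1]
grip_width: 0.0428
finger_force: 0.0
[-41.63638357 -26.21621547 134.67118344  45.5016452   48.79804331
  16.57671443] [ 0.54482517 -0.15388367  0.15706546] [ 0.18319083 -0.58391155 -0.08462411]
```

View pics/c6.png

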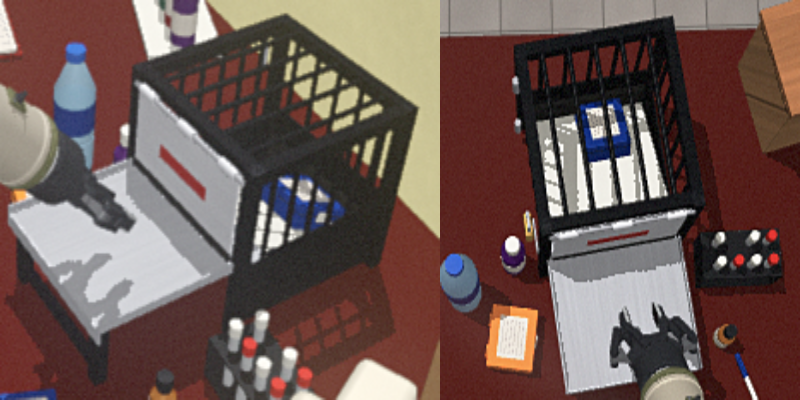

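The flap hangs shut, the box lies lid up at the back of the cage, the fingers are clear, and everything else is where it was. I'll hand the job in.

```bash
python3 -c "
from cell import robot
print(robot.close_job())"
```

```text
the job is handed in; nothing more can be done
None
```

The blue slide box was pushed through the flap and lies lid up at the back of the cage; the flap hangs shut, the fingers are clear, nothing else was seen to move, and the job is handed in.

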